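# Seat the optical cell across the light path

### The arm

A 6-joint arm with a two-finger parallel gripper is mounted at the origin on a cart in front of the work surface, level with it; the furniture and walls round the work are solid. World frame = base frame: x ahead of the robot, y to its left, z up, the work surface at z = 0. Lengths are in m, angles in rad, forces in N, time in s.
With the tool pointing down it reaches from about 0.35 to 0.975 m from the base axis. Payload 4.9 kg.
Tool frame: the origin (TCP) lies between the finger pads; the fingertips stand arm.finger_overhang ahead of it and the grasp point (between the pads) lies 5 mm behind it (arm.finger_overhang is the distance from the TCP to the fingertips, in m); z points along the fingers, y is the direction in which the jaws open and shut (so a half turn about z gives the same grasp; the last joint's range is limited). The gripper opens to 85 mm and grips with 20 to 120 N. Pads are 22 mm wide; open, the fingers measure 114 mm over their backs; the gripper's body (76 mm by 85 mm) begins 54 mm behind the grasp point. The pads swing forward as they close: fully open they stand 13 mm farther back than shut.
Start: joints at [0.998, 0.053, 1.613, -0, 1.476, -0.119], TCP at [0.274, 0.562, 0.245] pointing down, gripper open.
Joint ranges: [-3.01, 3.01], [-1.01, 2.22], [0.06, 2.58], [-1.02, 4.17], [0.09, 2.62], [-3.14, 3.14]. Speed limits (rad/s): [2.57, 2.57, 3.14, 3.14, 3.14, 3.14].

### API

Orientations are given as a 3x3 rotation matrix whose columns are the frame's x, y, z axes.
In Python, from bench import status, eyes, hand_in, arm gives the robot as it stands. The module is installed in compiled form; this text tells all that it offers.
- The arm moves only by the tool send_rows, never from a script. Its argument "rows" is one flat list of numbers, 5 for each row, row after row: the shift along the tool's x, y, z in mm, then the turn about the tool's z in rad, then the opening, from 0 (shut) to 1 (fully open). A call has 1 to 10 rows; each row shifts and turns the commanded pose from where the row before left it, along the tool's axes as they then stand; what a row does not reach is not made up. A row lasts 1/8 s, in which the tool goes at most 62.5 mm and 10.7 degrees, less where a joint would pass 70% of its speed; a pose out of reach is approached as far as the arm can. A call is refused whole if a number of a shift passes 62.5 or a number of a turn 0.188, either way. A call with a gripper value outside its range is refused whole. The fingers move at their own pace and stop on an object; the grip force is fixed at half the most. Time passes only in rows, so rows that do not move let the fingers close. It gives the time, the measured TCP pose, the force and the opening at its end, in the units of the state.
- status.read_state(): the state, without advancing time (a new reading comes with each control period).
- eyes.snapshot(name): name is "scene" or "top" or "wrist"; returns the picture (384x512x3 uint8, blue, green, red); there is no depth.
- eyes.get_calibration(name): a dict with "K" (3x3 intrinsics, pixels), "origin" and "orientation" of the camera in the world; the wrist camera has in their place "hand_eye" (4x4, takes a point from camera to tool coordinates, whose origin is the TCP and whose axes are the flange's). Camera axes: x right, y down, z forward; pixel columns grow to the right and rows downward; lengths in m; the calibration is good to about 2 mm. A picture is of the moment at which its call begins: read the wrist's pose just before it. get_calibration takes no time and is no camera call.
- hand_in(): hands the job in, once; it reports no verdict.
Trained networks look in the newest picture that a camera, given by its name, has taken for a name from the list of things; names that differ only in an ending like _2 or _b are one class to them, and where a whole thing is asked for, a point or a joint stands for the part that bears it (a point fixed in the world has none). Each returns a list of dicts, best first, with "conf" (0 to 1); they miss things now and then, are a little off and sometimes report something else, mostly with a low value. They report only what shows in the picture. A call takes as long as a camera call.
- eyes.search_frame(camera, thing): "box" ([left, top, right, bottom] as shares, 0 to 1, of the picture: columns of its width, rows of its height, round what is visible of it).
- eyes.tip_of(camera, thing): "centre" ([column, row] as shares, 0 to 1, of the picture: columns of its width, rows of its height: a listed point, or the origin of a listed thing).
The state is a dict: "clock": time; "qpos": joint angles; "dq": joint speeds; "joint_torque": joint torques, N m; "tool_pos": TCP position; "orientation": TCP orientation; "contact_force": force on the tool from outside, world axes, zero at the start; "torque": the same for the moment, N m; "width": finger opening in m.
Only numpy, scipy, OpenCV 4.12 (cv2) and the standard library are available. Lean on these libraries where they do the work, as an engineer would, in place of code of your own. Each camera call takes 0.05 s, during which the arm holds its last target.

### The job

Pick up the square stoppered optical cell by its two ribbed sides, never touching its clear faces with the fingers, turn it so that the clear faces look along the light path from lamp to detector, and lower it into the square well of the cell holder. Two spring shoes in the well grip the cell, so push the cell gently down (never harder than about 15 N) until you feel it fully home on the seat at the bottom of the well, then let go. Leave the other things on the table where they are.

Things in the scene. Friction and masses are not known exactly. Their poses are not given: they have to be found in the camera images.
- cell_center (a point): centre (half-way up) of the loose upright optical cell, 24 x 24 mm, 80 mm tall, 48 to 78 g, standing on the table. Its x axis goes through the two clear smooth faces, y through the two white faces with upright ribs (24 mm apart, the only place to grip), z up. The top 9 mm is a grey stopper of the same width. A half turn about z makes no difference.
- well_mouth (a point): centre of the mouth of the fixed holder's square well, at its rim, 60 mm above the table; nothing on the holder is higher. x is the light path (lamp: grey finned box at -x; detector: black barrel at +x), z up; base plate 150 (x) by 74 mm. The well is 26.5 x 26.5 mm with sides along x and y and no lead-in; the walls across x have open slits 10 mm wide for the light.
- shoe_nose (a point): nose of the rounded white spring shoe in the +y side of the well, 2.5 mm inside the wall, 10.5 mm below the rim; its twin faces it on the -y side. The cell's foot meets them 3 to 7 mm below the rim; they give way sideways (along y) under 4 to 6 N each, then grip the cell by friction: it does not sink by its weight but takes some 4 to 9 N of push to slide down.
- seat_plate (a joint): travel (m) of the thin sprung seat plate in the bottom of the well: 0 untouched, 0.003 down on its stop (1 or 2 mm more when pushed hard); its spring (under 0.4 N) is weaker than the cell's weight. The height of the seat was set by the last user and is not told: the foot of a fully seated cell is 20 to 38 mm below the rim, found by feel: the force then rises steeply.
- drop_bottle: bystander: white dropper bottle, 33 mm wide, 64 mm tall, standing between the holder and the robot; origin at its underside
- stain_vial: bystander: small brown vial with a black cap, 25 mm wide, 48 mm tall; origin at its underside
- block_puck: bystander: white disc with four small upright blocks on it, 36 mm wide, 22 mm tall; origin at its underside
- petri_dish: bystander: clear lidded petri dish, 61 mm wide, 13 mm tall, beyond the holder; origin at its underside
- beaker: bystander: small clear beaker, 53 mm wide, 65 mm tall; origin at its underside

How it is judged:
On the way, in this order (a step that is already met when the one before it is completed fails the run):
1. the cell's foot is in the mouth of the well, upright, clear faces along the light path (angle between the x axis of cell_center and the x axis of well_mouth, either way round below 0.12 rad and horizontal distance between cell_center and well_mouth below 0.004 m and angle between cell_center's own z axis and vertical below 0.08 rad and z of cell_center in the frame of well_mouth below 0.037 m), for 0.05 s.
2. the cell is pressed fully home on the seat plate (angle between the x axis of cell_center and the x axis of well_mouth, either way round below 0.12 rad and horizontal distance between cell_center and well_mouth below 0.004 m and angle between cell_center's own z axis and vertical below 0.08 rad and value of joint seat_plate above 0.0022 m), for 0.1 s.
At the end, for the whole second after the job is handed in: The cell stands in the well, upright (within 0.08 rad), its clear faces square to the light path (within 0.12 rad, either way round), its centre within 4 mm of the well's axis, its foot fully down on the seat plate (plate pressed more than 2.2 of its 3 mm), released and at rest (all of step 2 and linear speed of cell below 0.02 m/s); the robot touches nothing.
It fails at once if the fingers touch a clear face of the cell (contact force between the fingers and cell_c1 above 0.5 N or contact force between the fingers and cell_c2 above 0.5 N).
It fails at once if the cell is pressed with more than 15 N on the seat (contact force between cell and seat_plate above 15 N).
It fails at once if the cell is pressed with more than 25 N against the holder (contact force between cell and holder above 25 N).
It fails at once if a bystander is moved by more than 20 mm (distance of any of drop_bottle, stain_vial, block_puck, petri_dish, beaker from where it was at the start of the episode above 0.02 m).
It also fails if it takes over 58 s, if anything falls off the work surface, if the arm or the gripper's body presses on something with over 40 N, if the wrist force passes 120 N, or if a joint passes its speed limit or range.

## Working session

There is one attempt and no reset: what is moved stays moved. The work goes in short steps, Python scripts to look and compute and a tool call to move; the robot and the scene stay as the last step left them, time stands still between calls to the robot, and variables do not carry over. Pictures are saved under pics/ and viewed, and the job is handed in when it is done.

Besides the shell and the picture viewer there is one more tool, called after "Request:" in YAML: its name, and indented under it one key for each argument. send_rows: Moves the arm, as the interface text tells. Its arguments: {"type":"object","properties":{"rows":{"type":"array"}},"required":["rows"]}

```bash
mkdir -p pics
cat > h.py <<'E'
import numpy as np, cv2
from bench import status, eyes, hand_in, arm
def snap(c,n):
    s=status.read_state(); im=eyes.snapshot(c); cv2.imwrite(f'pics/{n}.png',im); return s,im
E
python3 - <<'E'
from h import *
s=status.read_state(); print(s['clock'],s['tool_pos'],s['orientation'],s['width'],arm.finger_overhang,s['contact_force'])
for c in ['scene','top']:
    snap(c,c+'0')
    k=eyes.get_calibration(c); print(c,k)
    for t in ['cell_center','well_mouth','shoe_nose','drop_bottle','stain_vial','beaker']:
        print(t,eyes.tip_of(c,t)[:2])
print(eyes.get_calibration('wrist'), status.read_state()['clock'])
E
```

```text
0.0 [0.27364926 0.56123041 0.24403305] [[-8.98783047e-01  4.38392221e-01 -1.13752020e-03]
 [ 4.38393623e-01  8.98781383e-01 -1.74831673e-03]
 [ 2.55933522e-04 -2.07003904e-03 -9.99997825e-01]] 0.08516397679800564 0.014 [0.36591361 0.01068543 0.64080473]
scene {'K': array([[397.88407161,   0.        , 253.32687375],
       [  0.        , 397.88407161, 193.5164172 ],
       [  0.        ,   0.        ,   1.        ]]), 'origin': array([-0.00663363, -0.34048392,  0.72335499]), 'orientation': array([[ 0.46232019, -0.62705172,  0.6269499 ],
       [-0.88670325, -0.32360783,  0.33020496],
       [-0.00416969, -0.70857893, -0.70561924]])}
cell_center [{'centre': [0.466, 0.6583], 'conf': 0.8}]
well_mouth [{'centre': [0.7072, 0.6109], 'conf': 0.96}]
shoe_nose [{'centre': [0.7037, 0.6151], 'conf': 0.41}]
drop_bottle [{'centre': [0.6607, 0.8044], 'conf': 0.66}]
stain_vial [{'centre': [0.3541, 0.6161], 'conf': 0.54}, {'centre': [0.6574, 0.8109], 'conf': 0.19}]
beaker [{'centre': [0.2359, 0.5193], 'conf': 0.57}]
top {'K': array([[486.67678446,   0.        , 251.31234471],
       [  0.        , 48
[... 449 characters left out ...]
], 'conf': 0.69}]
drop_bottle [{'centre': [0.6617, 0.5953], 'conf': 0.44}]
stain_vial [{'centre': [0.4201, 0.5865], 'conf': 0.58}]
beaker [{'centre': [0.2875, 0.562], 'conf': 0.87}]
{'K': array([[332.85419658,   0.        , 260.89010982],
       [  0.        , 332.85419658, 195.11778409],
       [  0.        ,   0.        ,   1.        ]]), 'hand_eye': array([[ 1.01941370e-05, -9.51639466e-01, -3.07217066e-01,
         7.99823654e-02],
       [ 9.99999998e-01, -7.74980165e-06,  5.71880799e-05,
         3.76656574e-04],
       [-5.68033052e-05, -3.07217066e-01,  9.51639465e-01,
        -1.27759979e-01],
       [ 0.00000000e+00,  0.00000000e+00,  0.00000000e+00,
         1.00000000e+00]])} 0.7
```

View pics/scene0.png

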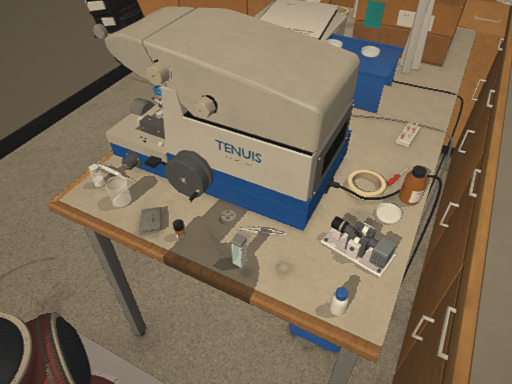

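View pics/top0.png

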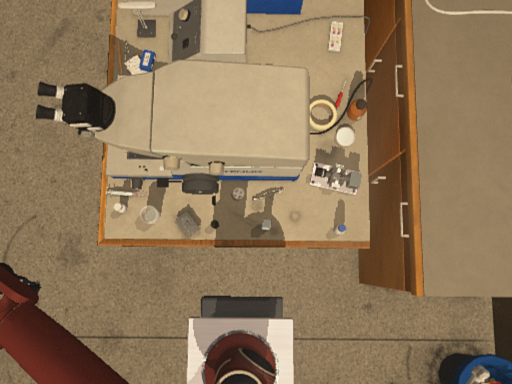

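```bash
cat >> h.py <<'E'
def ray(c,px):
    k=eyes.get_calibration(c); d=np.linalg.inv(k['K'])@np.array([px[0],px[1],1.]); 
    return np.array(k['origin']),k['orientation']@d
def onz(c,px,z):
    o,d=ray(c,px); return o+d*(z-o[2])/d[2]
def onzsh(c,sh,z): return onz(c,(sh[0]*512,sh[1]*384),z)
def wcam(s):
    k=eyes.get_calibration('wrist'); T=np.eye(4); T[:3,:3]=s['orientation']; T[:3,3]=s['tool_pos']; return k['K'],T@k['hand_eye']
def wonz(s,px,z):
    K,C=wcam(s); d=C[:3,:3]@np.linalg.inv(K)@np.array([px[0],px[1],1.]); o=C[:3,3]; return o+d*(z-o[2])/d[2]
def wproj(s,p):
    K,C=wcam(s); q=K@(C[:3,:3].T@(np.array(p)-C[:3,3])); return q[:2]/q[2]
E
python3 - <<'E'
from h import *
for c,l in dict(scene=[('cell',(.466,.6583),.04),('well',(.7072,.6109),.06),('bot',(.6607,.8044),0),('vial',(.3541,.6161),0),('beak',(.2359,.5193),0)],top=[('cell',(.5234,.5854),.04),('well',(.6592,.4688),.06),('bot',(.6617,.5953),0),('vial',(.4201,.5865),0),('beak',(.2875,.562),0)]).items():
  for n,s,z in l: print(c,n,onzsh(c,s,z).round(4))
for c,(x0,y0,x1,y1) in dict(scene=(200,200,420,340),top=(240,140,400,260)).items():
  im=cv2.imread(f'pics/{c}0.png')[y0:y1,x0:x1]; cv2.imwrite(f'pics/{c}0z.png',cv2.resize(im,None,fx=3.6,fy=3.6,interpolation=cv2.INTER_CUBIC))
E
```

```text
scene cell [ 0.4285 -0.0752  0.04  ]
scene well [ 0.5791 -0.2942  0.06  ]
scene bot [ 0.4247 -0.3032  0.    ]
scene vial [0.4334 0.0813 0.    ]
scene beak [ 0.4626  0.2878 -0.    ]
top cell [ 0.4327 -0.0789  0.04  ]
top well [ 0.5702 -0.2896  0.06  ]
top bot [ 0.4265 -0.3024  0.    ]
top vial [0.4327 0.0844 0.    ]
top beak [0.4597 0.297  0.    ]
```

View pics/scene0z.png

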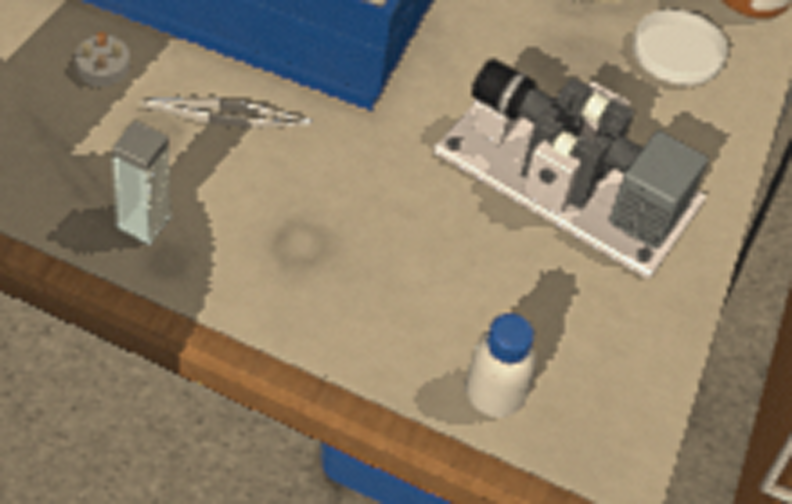

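View pics/top0z.png

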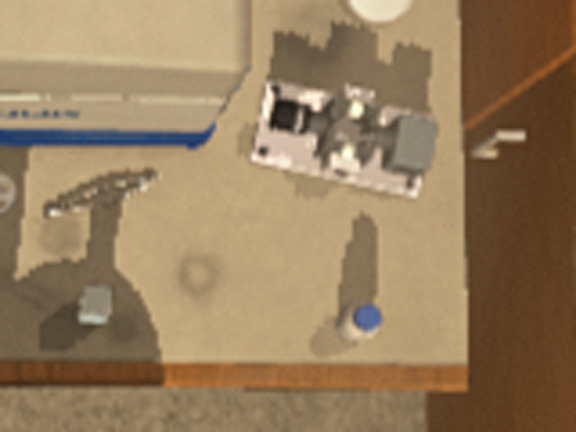

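```bash
cat >> h.py <<'E'
def mv(p):
    s=status.read_state(); return (s['orientation'].T@(np.array(p)-s['tool_pos'])*1000).round(1)
E
python3 - <<'E'
from h import *
print(mv([.36,.2,.25]),mv([.36,-.08,.25]))
for px in [(200,184),(200,193),(165,163),(207,163)]:
  for z in (.1,.2): print(px,z,onz('top',px,z).round(3))
for px in [(188,170),(205,105),(300,222)]:
  for z in (0,.1,.2): print(px,z,onz('scene',px,z).round(3))
E
```

```text
[-235.9 -287.4   -4.7] [-358.6 -539.1   -4.7]
(200, 184) 0.1 [0.546 0.125 0.1  ]
(200, 184) 0.2 [0.53  0.116 0.2  ]
(200, 193) 0.1 [0.519 0.125 0.1  ]
(200, 193) 0.2 [0.505 0.115 0.2  ]
(165, 163) 0.1 [0.608 0.231 0.1  ]
(165, 163) 0.2 [0.587 0.214 0.2  ]
(207, 163) 0.1 [0.61  0.106 0.1  ]
(207, 163) 0.2 [0.589 0.098 0.2  ]
(188, 170) 0 [0.635 0.199 0.   ]
(188, 170) 0.1 [0.546 0.125 0.1  ]
(188, 170) 0.2 [0.458 0.05  0.2  ]
(205, 105) 0 [0.932 0.333 0.   ]
(205, 105) 0.1 [0.802 0.24  0.1  ]
(205, 105) 0.2 [0.672 0.147 0.2  ]
(300, 222) 0 [ 0.602 -0.146  0.   ]
(300, 222) 0.1 [ 0.517 -0.173  0.1  ]
(300, 222) 0.2 [ 0.433 -0.2    0.2  ]
```

Request:
send_rows:
  rows: [-33, -49, 0, 0, 1, -33, -49, 0, 0, 1, -33, -49, 0, 0, 1, -33, -49, 0, 0, 1, -33, -49, 0, 0, 1, -33, -49, 0, 0, 1, -33, -49, 0, 0, 1, -33, -49, 0, 0, 1, -33, -49, 0, 0, 1, -33, -49, 0, 0, 1]

```text
clock: 1.95
tool_pos: [0.3557, -0.0253, 0.2458]
orientation: [[-0.899, 0.438, 0.002], [0.438, 0.899, -0.0], [-0.002, 0.001, -1.0]]
contact_force: [1.5, 0.1, -1.3]
width: 0.0855
```

Run:
```python
from h import *
s,im=snap('wrist','w1'); print(s['clock'],s['tool_pos'],s['qpos'].round(3) if hasattr(s['qpos'],'round') else s['qpos'])
r=eyes.tip_of('wrist','cell_center'); print(r); print(eyes.search_frame('wrist','cell_center'))
print(wproj(s,[.43,-.077,.04]))
```

```text
1.95 [ 0.35573438 -0.02525724  0.24582688] [-0.281 -0.674  2.186  0.     1.627 -1.398]
[{'centre': [0.4938, 0.6367], 'conf': 0.81}]
[{'box': [0.4617, 0.5695, 0.5168, 0.7234], 'conf': 0.67}]
[247.8656229  247.57402533]
```

View pics/w1.png

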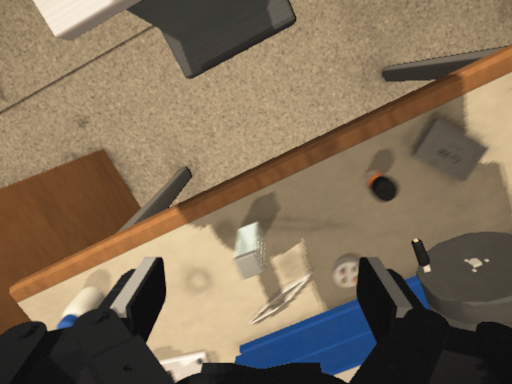

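Run:
```python
from h import *
im=cv2.imread('pics/w1.png')[210:290,220:290]; cv2.imwrite('pics/w1z.png',cv2.resize(im,None,fx=7,fy=7,interpolation=cv2.INTER_CUBIC))
im=cv2.imread('pics/scene0.png')[225:275,220:260]; cv2.imwrite('pics/s0zz.png',cv2.resize(im,None,fx=10,fy=10,interpolation=cv2.INTER_CUBIC))
```

```text
(no output)
```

View pics/w1z.png

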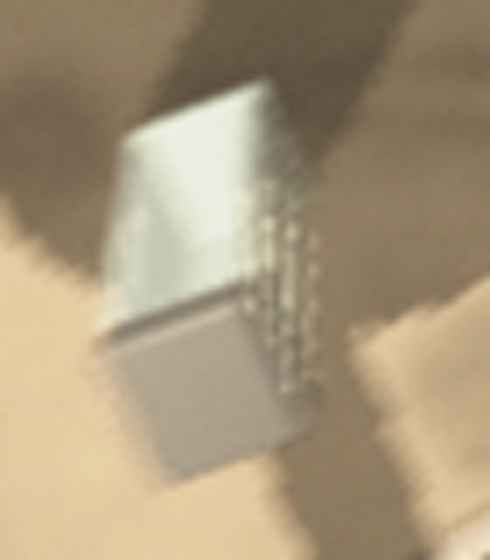

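View pics/s0zz.png

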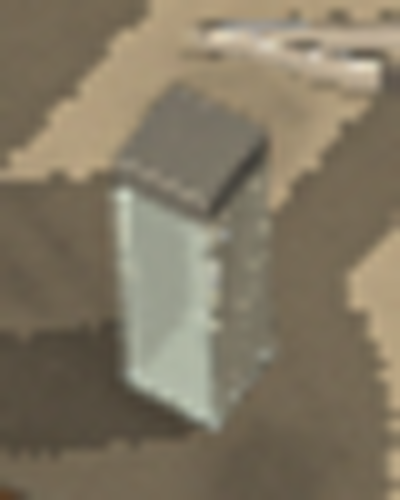

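Run:
```python
from h import *
s=status.read_state()
P=[wonz(s,(220+a/7,210+b/7),.08) for a,b in [(108,342),(243,300),(303,428),(167,484)]]
for p in P: print(p.round(4))
c=np.mean(P,0);print('c',c, [np.linalg.norm(P[i]-P[(i+1)%4]) for i in range(4)])
for a,b in [(0,1),(3,2),(1,2),(0,3)]: d=P[b]-P[a]; print(np.degrees(np.arctan2(d[1],d[0])))
print('foot front mid',wonz(s,(220+195/7,210+107/7),0))
for a,b in [(125,140),(265,85)]: print(wonz(s,(220+a/7,210+b/7),0))
d=wonz(s,(.4938*512,.6367*384),.04); print('net',d)
```

```text
[ 0.4171 -0.0841  0.08  ]
[ 0.4197 -0.064   0.08  ]
[ 0.4417 -0.0655  0.08  ]
[ 0.4411 -0.0871  0.08  ]
c [ 0.42988782 -0.07519522  0.08      ] [np.float64(0.02017785558088809), np.float64(0.02203561398200658), np.float64(0.021598723625400232), np.float64(0.024250808551365004)]
82.62597554995314
88.62148776569906
-3.885394559635784
-7.28388389082668
foot front mid [ 0.41964275 -0.07492919  0.        ]
[ 0.41975186 -0.08868929  0.        ]
[ 0.42136691 -0.06221567  0.        ]
net [ 0.42802896 -0.07138706  0.04      ]
```

Request:
send_rows:
  rows: [0, 0, 0, -0.185, 1, 0, 0, 0, -0.185, 1, -39, -22, 30, 0, 1, -39, -22, 30, 0, 1, 0, 0, 0, 0, 1]

```text
clock: 2.72
tool_pos: [0.4292, -0.0724, 0.181]
orientation: [[-0.997, 0.082, -0.009], [0.082, 0.997, 0.003], [0.009, 0.003, -1.0]]
contact_force: [0.1, -0.1, -0.3]
width: 0.0849
```

Run:
```python
from h import *
s,im=snap('wrist','w2'); print(s['clock'],s['tool_pos'],s['orientation'],s['qpos'])
r=eyes.tip_of('wrist','cell_center'); print(r); 
for k in r[:1]: print(wonz(s,(k['centre'][0]*512,k['centre'][1]*384),.04))
cv2.imwrite('pics/w2z.png',cv2.resize(im[180:340,190:330],None,fx=4,fy=4,interpolation=cv2.INTER_CUBIC))
```

```text
2.725 [ 0.42922073 -0.07239839  0.1810495 ] [[-0.99656348  0.08236537 -0.00878503]
 [ 0.08233816  0.99659859  0.00341626]
 [ 0.00903653  0.00268117 -0.99995558]] [-3.38589560e-01 -3.76120986e-01  2.10080542e+00  3.07488819e-04
  1.42632935e+00 -1.82698462e+00]
[{'centre': [0.5061, 0.4917], 'conf': 0.59}]
[ 0.42935793 -0.07270553  0.04      ]
```

View pics/w2.png

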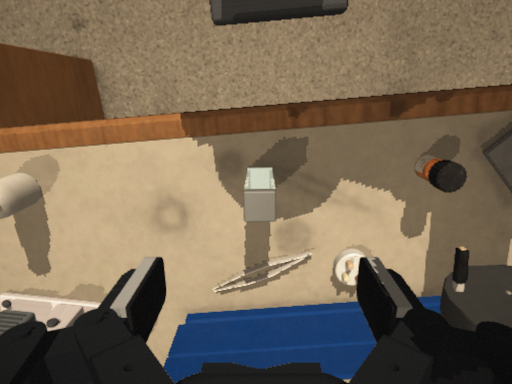

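View pics/w2z.png

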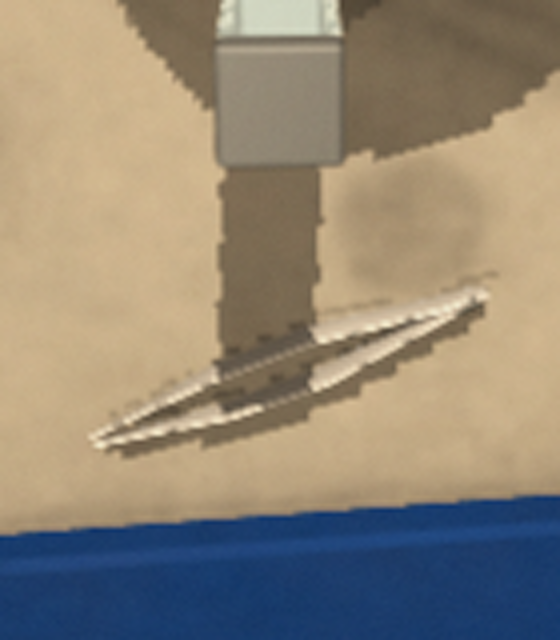

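Run:
```python
from h import *
s=status.read_state()
P=[wonz(s,(190+a/4,180+b/4),.08) for a,b in [(216,38),(342,38),(343,164),(218,166)]]
c=np.mean(P,0);print('c',c,[np.linalg.norm(P[i]-P[(i+1)%4]) for i in range(4)]); 
print(mv([c[0],c[1],.059]), s['orientation'][:,2])
```

```text
c [ 0.43309198 -0.07239101  0.08      ] [np.float64(0.023020897147296177), np.float64(0.024804205072788073), np.float64(0.023559208008023677), np.float64(0.025201423173306405)]
[-3.60e+00  1.00e-01  1.26e+02] [-0.00166032  0.00101363 -0.99999811]
```

Request:
send_rows:
  rows: [-2, 0, 30, 0, 1, 0, 0, 30, 0, 1, 0, 0, 0, 0, 1]

```text
clock: 3.2
tool_pos: [0.4305, -0.0724, 0.1249]
orientation: [[-0.997, 0.082, -0.002], [0.082, 0.997, 0.001], [0.002, 0.001, -1.0]]
contact_force: [0.4, -0.1, -0.0]
width: 0.0853
```

Run:
```python
from h import *
s,im=snap('wrist','w3'); print(s['clock'],s['tool_pos'],s['orientation'][:,2])
cv2.imwrite('pics/w3z.png',cv2.resize(im[120:260,190:330],None,fx=5,fy=5,interpolation=cv2.INTER_CUBIC))
```

```text
3.2 [ 0.43047653 -0.07236502  0.12486516] [-1.53184085e-03  7.59166298e-04 -9.99998539e-01]
```

View pics/w3z.png

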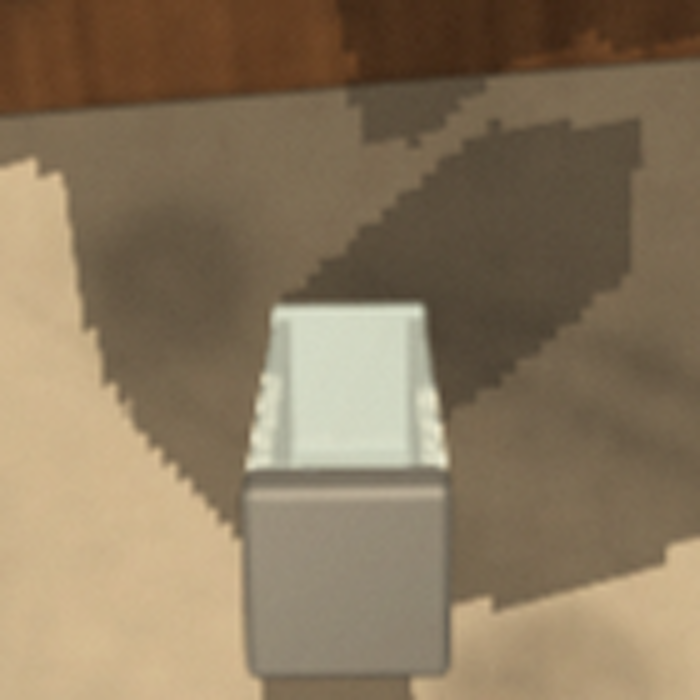

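Run:
```python
from h import *
s=status.read_state()
P=[wonz(s,(190+a/5,120+b/5),.08) for a,b in [(243,483),(449,483),(449,674),(248,674)]]
c=np.mean(P,0);print('c',c,[np.linalg.norm(P[i]-P[(i+1)%4]) for i in range(4)])
f=wonz(s,(190+348.5/5,120+303/5),0);print('foot front',f)
print(mv([c[0],c[1],.059]))
for v in ([c[0],c[1],.08],[.431,-.0725,.08]): print(mv(v))
```

```text
c [ 0.43286626 -0.07309367  0.08      ] [np.float64(0.02314558298280603), np.float64(0.023958470179564175), np.float64(0.023476500599481216), np.float64(0.02395431761944028)]
foot front [ 0.42210046 -0.07231044  0.        ]
[-1.1 -0.  67.5]
[-1.1 -0.  46.5]
[ 0.8  0.4 46.5]
```

Request:
send_rows:
  rows: [-1.5, 0, 30, 0, 1, 0, 0, 30, 0, 1, 0, 0, 7, 0, 1, 0, 0, 0, 0, 0.6, 0, 0, 0, 0, 0.3, 0, 0, 0, 0, 0, 0, 0, 0, 0, 0, 0, 0, 0, 0, 0]

```text
clock: 4.25
tool_pos: [0.4341, -0.0743, 0.0594]
orientation: [[-0.996, 0.084, 0.002], [0.084, 0.996, -0.001], [-0.002, -0.0, -1.0]]
contact_force: [-0.9, -0.8, 5.4]
width: 0.0232
```

Run:
```python
from h import *
s,im=snap('wrist','w4'); print(s['clock'],s['tool_pos'],s['orientation'][:,2],s['width'],s['contact_force'])
```

```text
4.25 [ 0.43414214 -0.07432646  0.05943979] [ 1.71163709e-03 -6.06850884e-04 -9.99998351e-01] 0.023226175463711175 [-0.90803348 -0.80415105  5.40929037]
```

View pics/w4.png

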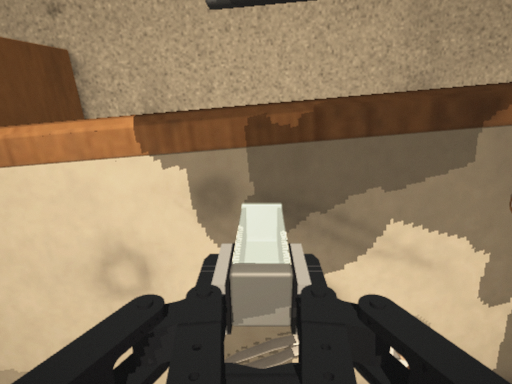

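Request:
send_rows:
  rows: [0, 0, -40, 0, 0, 0, 0, -50, 0.16, 0, 0, 0, 0, 0.185, 0, 0, 0, 0, 0.185, 0, 0, 0, 0, 0.185, 0, 0, 0, 0, 0.185, 0, 0, 0, 0, 0.185, 0, 0, 0, 0, 0.185, 0, 0, 0, 0, 0.185, 0, 0, 0, 0, 0.185, 0]

```text
clock: 5.55
tool_pos: [0.4328, -0.0739, 0.1476]
orientation: [[0.158, 0.987, -0.001], [0.987, -0.158, 0.0], [0.0, -0.001, -1.0]]
contact_force: [-0.4, -0.1, -0.8]
width: 0.0232
```

Run:
```python
from h import *
s=status.read_state(); print(s['qpos'],s['orientation'],s['width'],s['contact_force'])
for px in [(266,83),(256,161),(420,196),(435,138)]:
    for z in (0.005,): print(px, onz('top',(240+px[0]/3.6,140+px[1]/3.6),z))
for px in [(436,152),(650,272),(705,198)]:
    print(px, onz('scene',(200+px[0]/3.6,200+px[1]/3.6),.006))
print(mv([.575,-.292,.15]),mv([.52,-.29,.15]))
```

```text
[-3.38819207e-01 -3.36667504e-01  2.12903066e+00  3.83081716e-06
  1.35056036e+00 -1.79660379e-01] [[ 1.58488702e-01  9.87359995e-01 -1.25395329e-03]
 [ 9.87360761e-01 -1.58488259e-01  4.45867911e-04]
 [ 2.41495265e-04 -1.30876930e-03 -9.99999114e-01]] 0.023231866035660156 [-0.43169125 -0.12125753 -0.7724353 ]
(266, 83) [ 0.63367327 -0.22571322  0.005     ]
(256, 161) [ 0.56368899 -0.21624029  0.005     ]
(420, 196) [ 0.53438988 -0.35988939  0.005     ]
(435, 138) [ 0.58616745 -0.37434587  0.005     ]
(436, 152) [ 0.56227394 -0.21427365  0.006     ]
(650, 272) [ 0.53617752 -0.35734813  0.006     ]
(705, 198) [ 0.60445604 -0.37332358  0.006     ]
[-192.9  175.    -2.7] [-199.6  120.3   -2.6]
```

Request:
send_rows:
  rows: [-40, 25, 0, 0, 0, -42, 25, 0, 0, 0, -42, 25, 0, 0, 0, -42, 25, 0, 0, 0, -42, 25, 0, 0, 0, 0, 0, 0, 0, 0]

```text
clock: 6.3
tool_pos: [0.5253, -0.3011, 0.1474]
orientation: [[0.155, 0.988, -0.001], [0.988, -0.155, 0.0], [0.0, -0.001, -1.0]]
contact_force: [-0.2, 1.9, -1.0]
width: 0.0233
```

```bash
cat >> h.py <<'E'
def net(s,c,t,z):
    r=eyes.tip_of(c,t)
    for k in r[:2]:
        px=(k['centre'][0]*512,k['centre'][1]*384); print(t,k['conf'],np.round(px,1),wonz(s,px,z).round(4))
E
python3 - <<'E'
from h import *
s,im=snap('wrist','w5'); print(s['clock'],s['tool_pos'],s['orientation'],s['width'])
net(s,'wrist','well_mouth',.06);net(s,'wrist','shoe_nose',.0495);net(s,'wrist','cell_center',s['tool_pos'][2]-.019)
E
```

```text
6.3 [ 0.52528803 -0.30111636  0.14735774] [[ 1.55379225e-01  9.87854416e-01 -9.74517035e-04]
 [ 9.87854869e-01 -1.55378912e-01  3.89679679e-04]
 [ 2.33527395e-04 -1.02322952e-03 -9.99999449e-01]] 0.023265090906920458
well_mouth 0.62 [344.5 182.1] [ 0.5826 -0.2906  0.06  ]
shoe_nose 0.89 [328.2 176.7] [ 0.5738 -0.2883  0.0495]
cell_center 0.67 [259.5 249.8] [ 0.5243 -0.2969  0.1284]
```

View pics/w5.png

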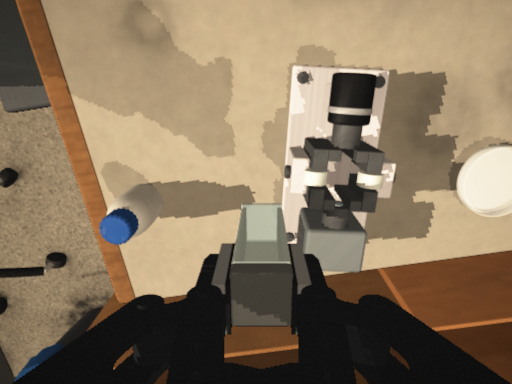

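Run:
```python
from h import *
im=cv2.imread('pics/w5.png')
cv2.imwrite('pics/w5z.png',cv2.resize(im[120:235,280:410],None,fx=5,fy=5,interpolation=cv2.INTER_CUBIC))
cv2.imwrite('pics/w5y.png',cv2.resize(im[190:330,190:330],None,fx=4,fy=4,interpolation=cv2.INTER_CUBIC))
```

```text
(no output)
```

View pics/w5z.png

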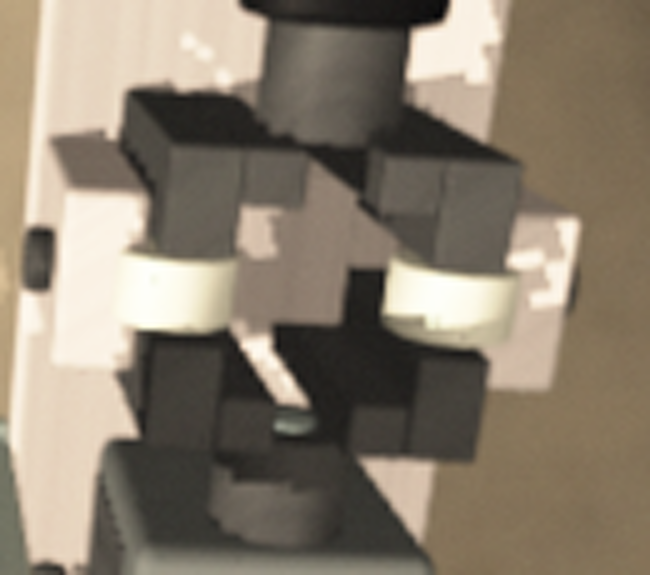

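View pics/w5y.png

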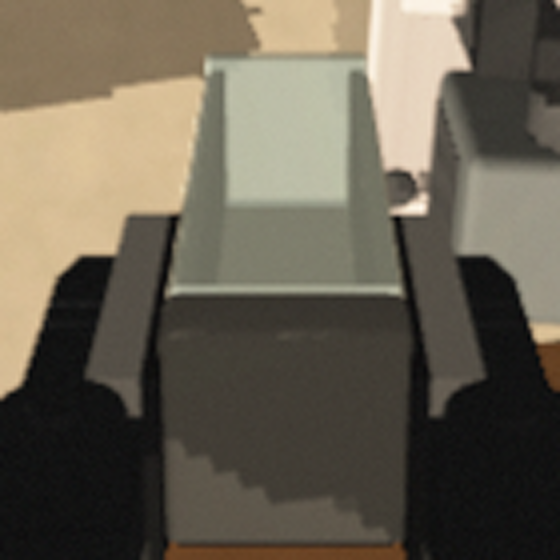

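Run:
```python
from h import *
s=status.read_state(); print(s['tool_pos'],s['orientation'][:,2])
R=s['orientation'];t=s['tool_pos']
Z=[(241,206),(439,213),(414,403),(219,400)]
P=[wonz(s,(280+a/5,120+b/5),.06) for a,b in Z]
c=np.mean(P,0); print('well c',c,[np.linalg.norm(P[i]-P[(i+1)%4]) for i in range(4)])
for a,b in [(3,0),(2,1),(1,0),(2,3)]: d=P[b]-P[a]; print(np.degrees(np.arctan2(d[1],d[0])))
print('tool x heading',np.degrees(np.arctan2(R[1,0],R[0,0])))
print('well in tool',R.T@(c-t)*1000)
fz=t[2]-.0594
for px in [(190+207/4,190+57/4),(190+367/4,190+57/4)]:
  print('foot edge in tool',R.T@(wonz(s,px,fz)-t)*1000)
for px in [(190+160/4,190+335/4),(190+408/4,190+335/4),(190+408/4,190+545/4),(190+163/4,190+545/4)]:
  print('top in tool',R.T@(wonz(s,px,fz+.08)-t)*1000)
```

```text
[ 0.52456058 -0.29742194  0.14763955] [-0.00112963  0.00108669 -0.99999877]
well c [ 0.58261091 -0.28639009  0.06      ] [np.float64(0.026157252296261372), np.float64(0.026462811196621985), np.float64(0.026667019387003006), np.float64(0.026996266497171902)]
78.44718752152806
79.52340367718138
169.24465106984096
170.3859437990171
tool x heading 81.27402982747715
well in tool [19.63178169 55.81705707 87.58585622]
foot edge in tool [ 13.3608181  -12.41545431  59.42804373]
foot edge in tool [13.37899855 11.4364092  59.39749592]
top in tool [ 14.67429898 -12.25404939 -20.57107565]
top in tool [ 14.70376859  10.46312114 -20.60015925]
top in tool [ -8.44301848  11.12721235 -20.62190578]
top in tool [ -8.48472572 -12.62260886 -20.59150997]
```

Request:
send_rows:
  rows: [5, 5, 10, 0.035, 0, 0, 0, 8, 0, 0, 0, 0, 0, 0, 0, 0, 0, 0, 0, 0, 0, 0, 0, 0, 0]

```text
clock: 7.12
tool_pos: [0.531, -0.2946, 0.1308]
orientation: [[0.187, 0.982, 0.001], [0.982, -0.187, -0.001], [-0.0, 0.001, -1.0]]
contact_force: [-0.1, -0.5, -1.7]
width: 0.0232
```

Run:
```python
from h import *
s,im=snap('wrist','w6'); print(s['clock'],s['tool_pos'],s['orientation'],s['width'])
s=status.read_state();print(s['tool_pos'])
cv2.imwrite('pics/w6z.png',cv2.resize(im[120:260,220:400],None,fx=4.4,fy=4.2,interpolation=cv2.INTER_CUBIC))
```

```text
7.125 [ 0.53098875 -0.29461613  0.13084878] [[ 1.86800637e-01  9.82397620e-01  6.62215970e-04]
 [ 9.82397772e-01 -1.86800324e-01 -5.06375871e-04]
 [-3.73760292e-04  7.45150828e-04 -9.99999653e-01]] 0.02319254389511755
[ 0.53099537 -0.29467324  0.13082632]
```

View pics/w6z.png

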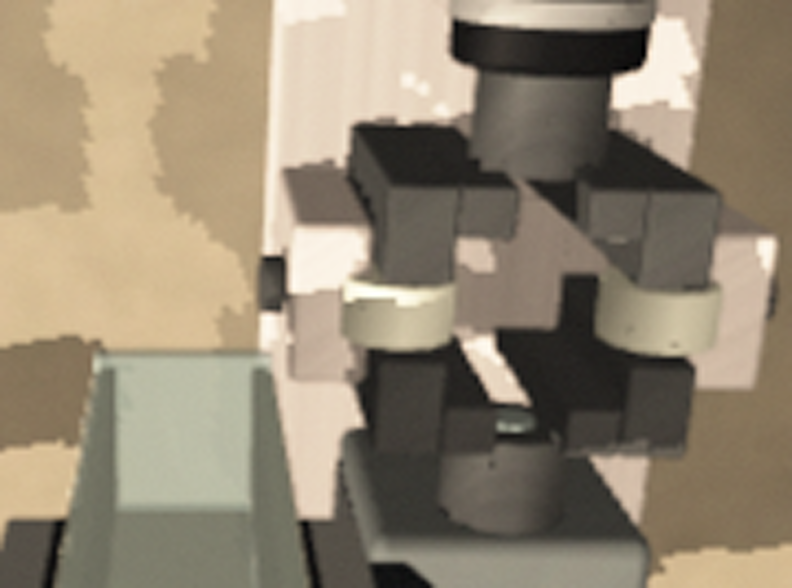

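```bash
cat > rel.py <<'E'
from h import *
def rel(s,o,sc,Z,F,off=.0594):
    R=s['orientation'];t=s['tool_pos']; U=lambda a:(o[0]+a[0]/sc[0],o[1]+a[1]/sc[1])
    P=[wonz(s,U(a),.06) for a in Z]; c=np.mean(P,0); print('well c',c,[np.linalg.norm(P[i]-P[(i+1)%4]).round(4) for i in range(4)])
    print('hd',[np.degrees(np.arctan2(*(P[b]-P[a])[1::-1])).round(1) for a,b in [(3,0),(2,1),(1,0),(2,3)]],'tool',np.degrees(np.arctan2(R[1,0],R[0,0])))
    print('well in tool',(R.T@(c-t)*1000).round(2))
    for a in F: print('foot',(R.T@(wonz(s,U(a),t[2]-off)-t)*1000).round(2))
E
python3 - <<'E'
from rel import *
s=status.read_state()
rel(s,(220,120),(4.4,4.2),[(460,237),(643,241),(627,411),(447,407)],[(95,353),(270,353)])
E
```

```text
well c [ 0.58370824 -0.29071468  0.06      ] [np.float64(0.0257), np.float64(0.0268), np.float64(0.0263), np.float64(0.0268)]
hd [np.float64(78.6), np.float64(79.8), np.float64(167.9), np.float64(167.8)] tool 79.22739914549908
well in tool [13.77 50.99 70.86]
foot [ 13.47 -12.53  59.39]
foot [13.47 11.18 59.4 ]
```

Request:
send_rows:
  rows: [6, 26, 0, 0.006, 0, 6, 26, 0, 0, 0, 0, 0, 6, 0, 0, 0, 0, 0, 0, 0, 0, 0, 0, 0, 0, 0, 0, 0, 0, 0]

```text
clock: 7.92
tool_pos: [0.5837, -0.2927, 0.1245]
orientation: [[0.193, 0.981, -0.0], [0.981, -0.193, -0.0], [-0.0, 0.0, -1.0]]
contact_force: [-0.3, -1.2, -0.6]
width: 0.0235
```

Run:
```python
from h import *
s,im=snap('wrist','w7'); print(s['clock'],s['tool_pos'],s['orientation'],s['width'],s['contact_force'])
cv2.imwrite('pics/w7z.png',cv2.resize(im[130:250,195:325],None,fx=6,fy=5,interpolation=cv2.INTER_CUBIC))
```

```text
7.925 [ 0.5836778  -0.29268395  0.12445357] [[ 1.93268096e-01  9.81145985e-01 -7.76355833e-06]
 [ 9.81145983e-01 -1.93268096e-01 -5.04362162e-05]
 [-5.09857391e-05  2.13052741e-06 -9.99999999e-01]] 0.02353154302329987 [-0.27045073 -1.21013551 -0.59314675]
```

View pics/w7z.png

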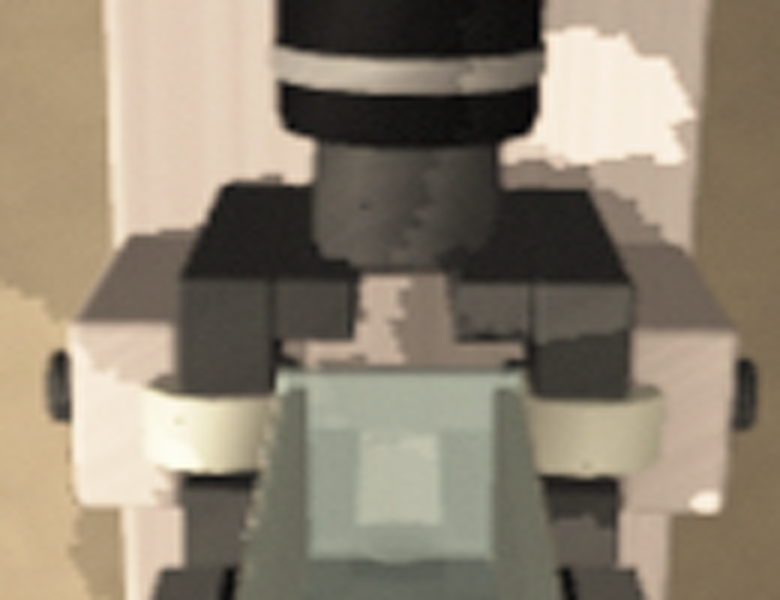

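Run:
```python
from h import *
s=status.read_state(); R=s['orientation'];t=s['tool_pos'];print(t)
U=lambda a:(195+a[0]/6,130+a[1]/5)
for a,z in [((271,337),.06),((530,340),.06),((278,372),t[2]-.0594),((525,372),t[2]-.0594)]:
    print((R.T@(wonz(s,U(a),z)-t)*1000).round(2))
```

```text
[ 0.58382677 -0.29270902  0.12455444]
[ 15.92 -13.65  64.55]
[15.55 12.63 64.55]
[ 13.23 -12.69  59.4 ]
[13.24 11.86 59.4 ]
```

Request:
send_rows:
  rows: [0.8, 0, 2, 0.004, 0, 0, 0, 2, 0, 0, 0, 0, 0, 0, 0, 0, 0, 0, 0, 0]

```text
clock: 8.48
tool_pos: [0.5844, -0.2917, 0.1203]
orientation: [[0.197, 0.98, -0.0], [0.98, -0.197, 0.0], [0.0, -0.0, -1.0]]
contact_force: [0.1, -0.4, -1.1]
width: 0.0236
```

Run:
```python
from h import *
s,im=snap('wrist','w8'); print(s['clock'],s['tool_pos'],s['contact_force'])
cv2.imwrite('pics/w8z.png',cv2.resize(im[170:230,215:310],None,fx=8,fy=8,interpolation=cv2.INTER_CUBIC))
```

```text
8.475 [ 0.5843507  -0.29174332  0.12027136] [ 0.05287418 -0.39299311 -1.11902959]
```

View pics/w8z.png

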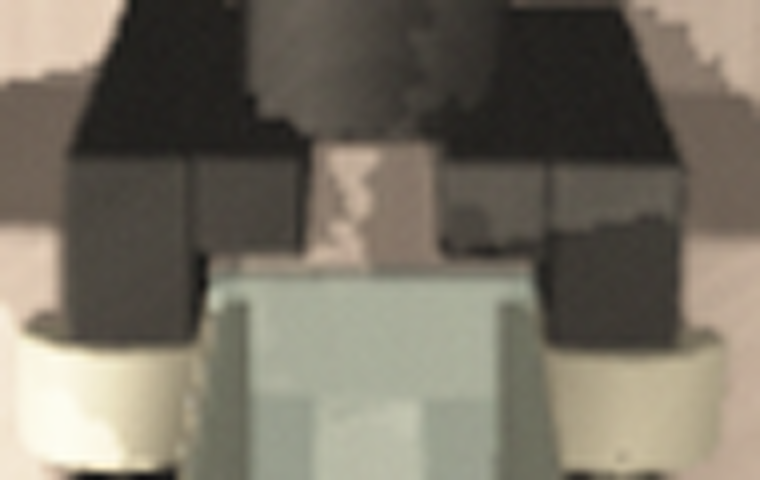

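Request:
send_rows:
  rows: [-0.3, -0.4, 0, 0, 0, 0, 0, 1, 0, 0, 0, 0, 1, 0, 0, 0, 0, 1, 0, 0, 0, 0, 0, 0, 0]

```text
clock: 9.15
tool_pos: [0.5838, -0.292, 0.1172]
orientation: [[0.197, 0.98, -0.0], [0.98, -0.197, -0.0], [-0.0, -0.0, -1.0]]
contact_force: [0.5, 0.2, -0.4]
width: 0.023
```

Request:
send_rows:
  rows: [0, 0, 1, 0, 0, 0, 0, 1, 0, 0, 0, 0, 0, 0, 0]

```text
clock: 9.52
tool_pos: [0.5839, -0.292, 0.1152]
orientation: [[0.197, 0.98, -0.0], [0.98, -0.197, -0.0], [-0.0, -0.0, -1.0]]
contact_force: [0.0, -0.2, -0.6]
width: 0.0233
```

Request:
send_rows:
  rows: [0, 0, 1, 0, 0, 0, 0, 1, 0, 0, 0, 0, 0, 0, 0]

```text
clock: 9.9
tool_pos: [0.5839, -0.292, 0.1133]
orientation: [[0.197, 0.98, 0.0], [0.98, -0.197, -0.0], [-0.0, 0.0, -1.0]]
contact_force: [-0.2, -0.5, -1.6]
width: 0.0231
```

Request:
send_rows:
  rows: [0, 0, 1, 0, 0, 0, 0, 1, 0, 0, 0, 0, 0, 0, 0]

```text
clock: 10.28
tool_pos: [0.5842, -0.2922, 0.1126]
orientation: [[0.197, 0.98, 0.001], [0.98, -0.197, -0.0], [-0.0, 0.001, -1.0]]
contact_force: [-2.3, 0.3, 4.9]
width: 0.0233
```

Run:
```python
from h import *
s,im=snap('wrist','w9'); print(s['clock'],s['tool_pos'],s['contact_force'],s['torque'])
cv2.imwrite('pics/w9z.png',cv2.resize(im[160:260,205:320],None,fx=6,fy=6,interpolation=cv2.INTER_CUBIC))
```

```text
10.275 [ 0.58420706 -0.29216534  0.11263013] [-2.29939414  0.34019624  4.89380984] [0.08977391 0.41517148 0.04622911]
```

View pics/w9z.png

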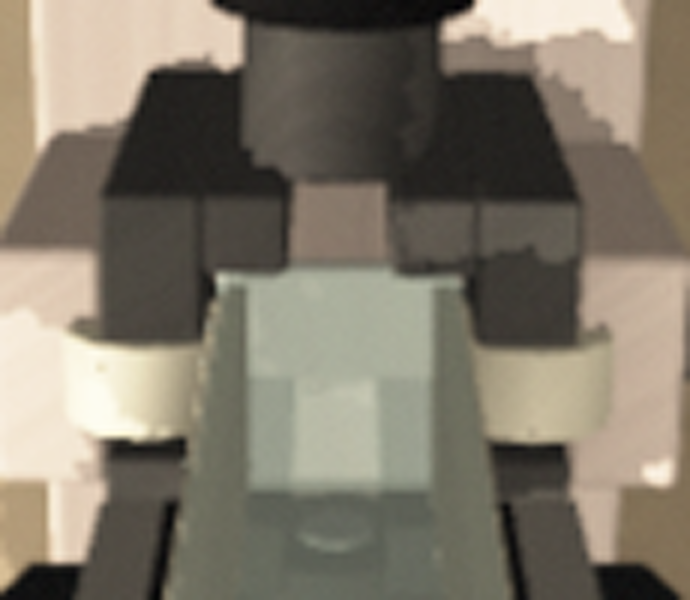

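Request:
send_rows:
  rows: [0, 0, 1, 0, 0, 0, 0, 0, 0, 0]

```text
clock: 10.58
tool_pos: [0.5843, -0.2922, 0.112]
orientation: [[0.197, 0.98, 0.001], [0.98, -0.197, -0.001], [-0.001, 0.001, -1.0]]
contact_force: [-2.3, 0.8, 6.6]
width: 0.0229
```

Request:
send_rows:
  rows: [0, 0, 1, 0, 0, 0, 0, 0, 0, 0]

```text
clock: 10.82
tool_pos: [0.5845, -0.2923, 0.1112]
orientation: [[0.197, 0.98, 0.001], [0.98, -0.197, -0.001], [-0.001, 0.002, -1.0]]
contact_force: [-1.7, 0.6, 6.2]
width: 0.0235
```

Request:
send_rows:
  rows: [0, 0, 1, 0, 0, 0, 0, 0, 0, 0]

```text
clock: 11.08
tool_pos: [0.5847, -0.2924, 0.1101]
orientation: [[0.197, 0.98, 0.002], [0.98, -0.197, -0.001], [-0.001, 0.002, -1.0]]
contact_force: [-0.7, 0.2, 6.2]
width: 0.0232
```

Request:
send_rows:
  rows: [0, 0, 1, 0, 0, 0, 0, 1, 0, 0, 0, 0, 0, 0, 0]

```text
clock: 11.45
tool_pos: [0.5844, -0.2923, 0.1074]
orientation: [[0.197, 0.98, 0.001], [0.98, -0.197, -0.001], [-0.001, 0.002, -1.0]]
contact_force: [-1.3, -0.1, 3.6]
width: 0.0232
```

Request:
send_rows:
  rows: [0, 0, 1, 0, 0, 0, 0, 1, 0, 0, 0, 0, 0, 0, 0]

```text
clock: 11.82
tool_pos: [0.5841, -0.2921, 0.1045]
orientation: [[0.197, 0.98, 0.001], [0.98, -0.197, -0.0], [-0.0, 0.001, -1.0]]
contact_force: [0.1, -1.7, 4.6]
width: 0.0232
```

Request:
send_rows:
  rows: [0, 0, 1, 0, 0, 0, 0, 1, 0, 0, 0, 0, 0, 0, 0]

```text
clock: 12.2
tool_pos: [0.584, -0.2921, 0.1023]
orientation: [[0.197, 0.98, 0.0], [0.98, -0.197, -0.0], [-0.0, 0.0, -1.0]]
contact_force: [0.5, -0.8, 4.6]
width: 0.0233
```

Request:
send_rows:
  rows: [0, 0, 1, 0, 0, 0, 0, 1, 0, 0, 0, 0, 0, 0, 0]

```text
clock: 12.58
tool_pos: [0.5839, -0.292, 0.1002]
orientation: [[0.197, 0.98, 0.0], [0.98, -0.197, -0.0], [-0.0, 0.0, -1.0]]
contact_force: [0.5, -0.6, 4.0]
width: 0.0232
```

Request:
send_rows:
  rows: [0, 0, 1, 0, 0, 0, 0, 1, 0, 0, 0, 0, 0, 0, 0]

```text
clock: 12.95
tool_pos: [0.5839, -0.292, 0.0983]
orientation: [[0.197, 0.98, 0.0], [0.98, -0.197, -0.0], [-0.0, 0.0, -1.0]]
contact_force: [-0.0, -0.7, 4.8]
width: 0.0234
```

Request:
send_rows:
  rows: [0, 0, 1, 0, 0, 0, 0, 1, 0, 0, 0, 0, 0, 0, 0]

```text
clock: 13.32
tool_pos: [0.5839, -0.292, 0.0963]
orientation: [[0.197, 0.98, 0.0], [0.98, -0.197, -0.0], [-0.0, 0.0, -1.0]]
contact_force: [0.6, -0.9, 5.1]
width: 0.023
```

Request:
send_rows:
  rows: [0, 0, 1, 0, 0, 0, 0, 1, 0, 0, 0, 0, 0, 0, 0]

```text
clock: 13.7
tool_pos: [0.5839, -0.2921, 0.0943]
orientation: [[0.197, 0.98, 0.0], [0.98, -0.197, -0.0], [-0.0, 0.0, -1.0]]
contact_force: [0.0, -1.5, 3.5]
width: 0.023
```

Request:
send_rows:
  rows: [0, 0, 1, 0, 0, 0, 0, 1, 0, 0, 0, 0, 0, 0, 0]

```text
clock: 14.08
tool_pos: [0.5839, -0.292, 0.0923]
orientation: [[0.197, 0.98, 0.0], [0.98, -0.197, -0.0], [-0.0, 0.0, -1.0]]
contact_force: [-0.2, -0.8, 4.6]
width: 0.0233
```

Request:
send_rows:
  rows: [0, 0, 1, 0, 0, 0, 0, 1, 0, 0, 0, 0, 0, 0, 0]

```text
clock: 14.45
tool_pos: [0.5839, -0.292, 0.0903]
orientation: [[0.197, 0.98, 0.0], [0.98, -0.197, -0.0], [-0.0, 0.0, -1.0]]
contact_force: [0.0, -1.7, 5.1]
width: 0.0233
```

Request:
send_rows:
  rows: [0, 0, 1, 0, 0, 0, 0, 1, 0, 0, 0, 0, 0, 0, 0]

```text
clock: 14.82
tool_pos: [0.5839, -0.292, 0.0883]
orientation: [[0.197, 0.98, 0.0], [0.98, -0.197, -0.0], [-0.0, 0.0, -1.0]]
contact_force: [-0.0, -1.7, 5.5]
width: 0.0232
```

Request:
send_rows:
  rows: [0, 0, 1, 0, 0, 0, 0, 1, 0, 0, 0, 0, 0, 0, 0]

```text
clock: 15.2
tool_pos: [0.5839, -0.292, 0.0863]
orientation: [[0.197, 0.98, 0.0], [0.98, -0.197, -0.0], [-0.0, 0.0, -1.0]]
contact_force: [0.4, -0.5, 4.3]
width: 0.0232
```

Request:
send_rows:
  rows: [0, 0, 1, 0, 0, 0, 0, 1, 0, 0, 0, 0, 0, 0, 0]

```text
clock: 15.58
tool_pos: [0.5839, -0.292, 0.0843]
orientation: [[0.197, 0.98, 0.0], [0.98, -0.197, -0.0], [-0.0, 0.0, -1.0]]
contact_force: [0.9, -1.8, 3.8]
width: 0.0232
```

Request:
send_rows:
  rows: [0, 0, 1, 0, 0, 0, 0, 0, 0, 0]

```text
clock: 15.82
tool_pos: [0.5839, -0.292, 0.0834]
orientation: [[0.197, 0.98, 0.0], [0.98, -0.197, -0.0], [-0.0, 0.0, -1.0]]
contact_force: [0.2, -0.7, 4.3]
width: 0.0231
```

Request:
send_rows:
  rows: [0, 0, 1, 0, 0, 0, 0, 0, 0, 0]

```text
clock: 16.08
tool_pos: [0.5839, -0.292, 0.0824]
orientation: [[0.197, 0.98, 0.0], [0.98, -0.197, -0.0], [-0.0, 0.0, -1.0]]
contact_force: [0.7, -1.3, 5.4]
width: 0.0233
```

Request:
send_rows:
  rows: [0, 0, 1, 0, 0, 0, 0, 0, 0, 0]

```text
clock: 16.32
tool_pos: [0.584, -0.292, 0.0816]
orientation: [[0.197, 0.98, 0.0], [0.98, -0.197, -0.0], [-0.0, 0.0, -1.0]]
contact_force: [0.6, -1.3, 6.1]
width: 0.0232
```

Request:
send_rows:
  rows: [0, 0, 1, 0, 0, 0, 0, 0, 0, 0]

```text
clock: 16.58
tool_pos: [0.584, -0.2921, 0.0813]
orientation: [[0.197, 0.98, 0.0], [0.98, -0.197, -0.0], [-0.0, 0.0, -1.0]]
contact_force: [-0.9, -0.4, 8.7]
width: 0.0238
```

Run:
```python
from h import *
s,im=snap('wrist','w10'); print(s['clock'],s['tool_pos'],s['contact_force'],s['torque'])
b=cv2.imread('pics/w9.png')
cv2.imwrite('pics/w10z.png',cv2.resize(np.hstack([b[180:340,190:330],im[180:340,190:330]]),None,fx=2.8,fy=3.4,interpolation=cv2.INTER_CUBIC))
```

```text
16.575 [ 0.58403615 -0.29207494  0.0812606 ] [-0.92254203 -0.37177186  8.65868411] [-0.051862    0.27740038 -0.00060735]
```

View pics/w10z.png

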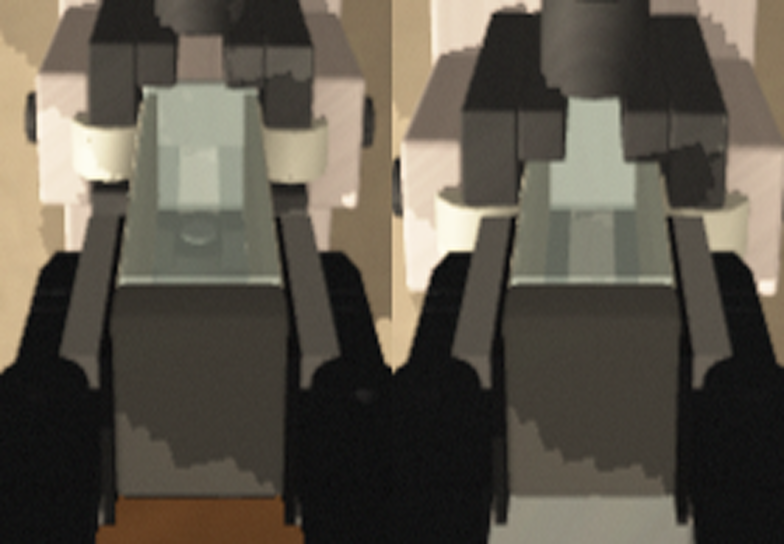

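Request:
send_rows:
  rows: [0, 0, 0.7, 0, 0, 0, 0, 0, 0, 0, 0, 0, 0, 0, 0]

```text
clock: 17.0
tool_pos: [0.5841, -0.2921, 0.0811]
orientation: [[0.197, 0.98, -0.0], [0.98, -0.197, -0.0], [-0.0, -0.0, -1.0]]
contact_force: [-2.6, -0.6, 10.5]
width: 0.0234
```

Request:
send_rows:
  rows: [0, 0, 0, 0, 0.35, 0, 0, 0, 0, 0.5, 0, 0, 0, 0, 0.6, 0, 0, 0, 0, 0.6]

```text
clock: 17.5
tool_pos: [0.5836, -0.2917, 0.079]
orientation: [[0.197, 0.98, -0.001], [0.98, -0.197, 0.001], [0.0, -0.001, -1.0]]
contact_force: [0.6, 0.1, 0.4]
width: 0.0512
```

Run:
```python
from h import *
s,im=snap('wrist','w11'); print(s['clock'],s['tool_pos'],s['contact_force'],s['width'])
```

```text
17.5 [ 0.58356715 -0.29169136  0.07896908] [0.55892473 0.07560122 0.36157009] 0.05124018876934297
```

View pics/w11.png

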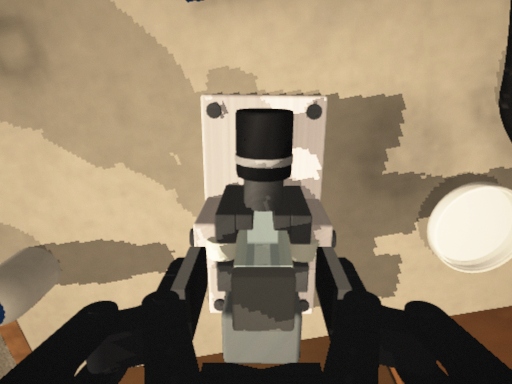

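Request:
send_rows:
  rows: [0, 0, -15, 0, 0.6, 0, 0, -30, 0, 0.6, 0, 0, -30, 0, 0.6, 0, 0, -30, 0, 0.6, 0, 0, 0, 0, 0.6, 0, 0, 0, 0, 0.6]

```text
clock: 18.3
tool_pos: [0.5836, -0.2918, 0.1843]
orientation: [[0.197, 0.98, -0.0], [0.98, -0.197, 0.0], [0.0, -0.0, -1.0]]
contact_force: [0.4, 0.0, -1.1]
width: 0.0513
```

Run:
```python
from h import *
s,im=snap('wrist','w12'); print(s['clock'],s['tool_pos'],s['orientation'][:,0],s['contact_force'])
cv2.imwrite('pics/w12z.png',cv2.resize(im[100:300,180:350],None,fx=4,fy=3,interpolation=cv2.INTER_CUBIC))
for c,(x0,y0,x1,y1) in dict(scene=(300,180,420,320)).items():
  _,im=snap(c,c+'1'); cv2.imwrite(f'pics/{c}1z.png',cv2.resize(im[y0:y1,x0:x1],None,fx=4,fy=4,interpolation=cv2.INTER_CUBIC))
```

```text
18.3 [ 0.58362344 -0.29180197  0.18430854] [1.96721911e-01 9.80459311e-01 1.69818204e-04] [ 0.4261861   0.02655672 -1.06573758]
```

View pics/w12z.png

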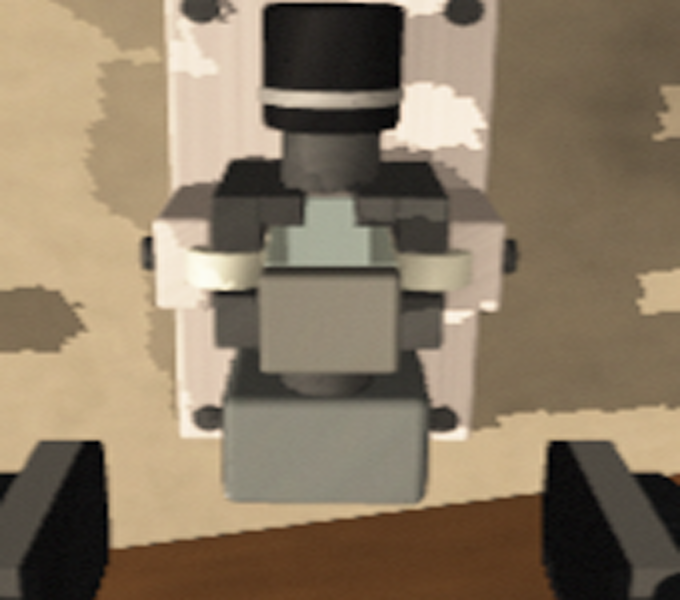

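View pics/scene1z.png

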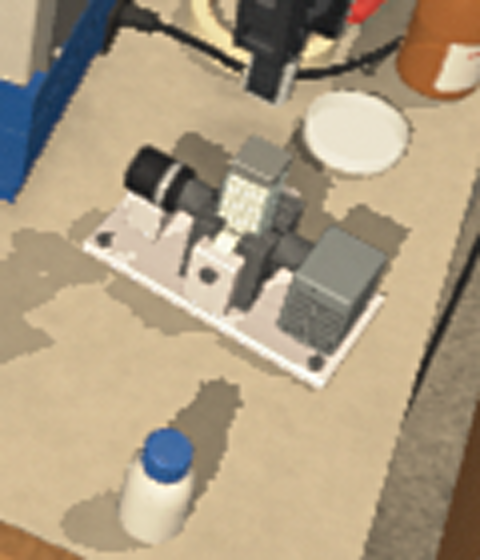

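Request:
send_rows:
  rows: [1.4, 0, 0, 0, 0, 0, 0, 0, 0, 0, 0, 0, 20, 0, 0, 0, 0, 20, 0, 0, 0, 0, 20, 0, 0, 0, 0, 0, 0, 0, 0, 0, 0, 0, 0]

```text
clock: 19.27
tool_pos: [0.5843, -0.2907, 0.1247]
orientation: [[0.197, 0.98, 0.0], [0.98, -0.197, -0.0], [-0.0, 0.0, -1.0]]
contact_force: [-0.0, 0.0, 0.7]
width: -0.0002
```

Request:
send_rows:
  rows: [0, 0, 2, 0, 0, 0, 0, 2, 0, 0, 0, 0, 2, 0, 0, 0, 0, 0, 0, 0, 0, 0, 0, 0, 0]

```text
clock: 19.9
tool_pos: [0.5842, -0.2906, 0.1187]
orientation: [[0.197, 0.98, 0.0], [0.98, -0.197, -0.0], [-0.0, 0.0, -1.0]]
contact_force: [-0.1, 0.0, 0.6]
width: -0.0
```

Request:
send_rows:
  rows: [0, 0, 1, 0, 0, 0, 0, 1, 0, 0, 0, 0, 0, 0, 0]

```text
clock: 20.27
tool_pos: [0.5841, -0.2906, 0.1164]
orientation: [[0.197, 0.98, -0.0], [0.98, -0.197, 0.0], [0.0, -0.0, -1.0]]
contact_force: [-1.0, 0.5, 0.2]
width: -0.0004
```

Request:
send_rows:
  rows: [0, 0, 1, 0, 0, 0, 0, 0, 0, 0, 0, 0, 0, 0, 0]

```text
clock: 20.65
tool_pos: [0.5843, -0.2907, 0.116]
orientation: [[0.197, 0.98, 0.0], [0.98, -0.197, -0.0], [-0.0, 0.001, -1.0]]
contact_force: [0.3, 1.0, 2.4]
width: 0.0002
```

Request:
send_rows:
  rows: [0, 0, 1, 0, 0, 0, 0, 0, 0, 0, 0, 0, 0, 0, 0]

```text
clock: 21.02
tool_pos: [0.5847, -0.2909, 0.116]
orientation: [[0.197, 0.98, 0.001], [0.98, -0.197, -0.001], [-0.0, 0.002, -1.0]]
contact_force: [-0.7, 0.3, 5.2]
width: 0.0002
```

Request:
send_rows:
  rows: [0, 0, 1, 0, 0, 0, 0, 0, 0, 0, 0, 0, 0, 0, 0]

```text
clock: 21.4
tool_pos: [0.5852, -0.2911, 0.1159]
orientation: [[0.197, 0.98, 0.002], [0.98, -0.197, -0.001], [-0.001, 0.003, -1.0]]
contact_force: [-0.2, 1.5, 8.3]
width: 0.0001
```

Request:
send_rows:
  rows: [0, 0, -5, 0, 0, 0, 0, -20, 0, 0, 0, 0, -40, 0, 0, 0, 0, -40, 0, 0, 0, 0, 0, 0, 0, 0, 0, 0, 0, 0]

```text
clock: 22.15
tool_pos: [0.584, -0.2905, 0.2186]
orientation: [[0.197, 0.98, -0.0], [0.98, -0.197, 0.0], [0.0, -0.0, -1.0]]
contact_force: [0.3, 0.3, -0.3]
width: -0.0006
```

Run:
```python
from h import *
s,im=snap('wrist','w13'); print(s['clock'],s['tool_pos'],s['contact_force'])
cv2.imwrite('pics/w13z.png',cv2.resize(im[80:300,180:350],None,fx=4,fy=2.7,interpolation=cv2.INTER_CUBIC))
```

```text
22.15 [ 0.58398457 -0.29050248  0.21861936] [ 0.30098848  0.30672355 -0.25170394]
```

View pics/w13z.png

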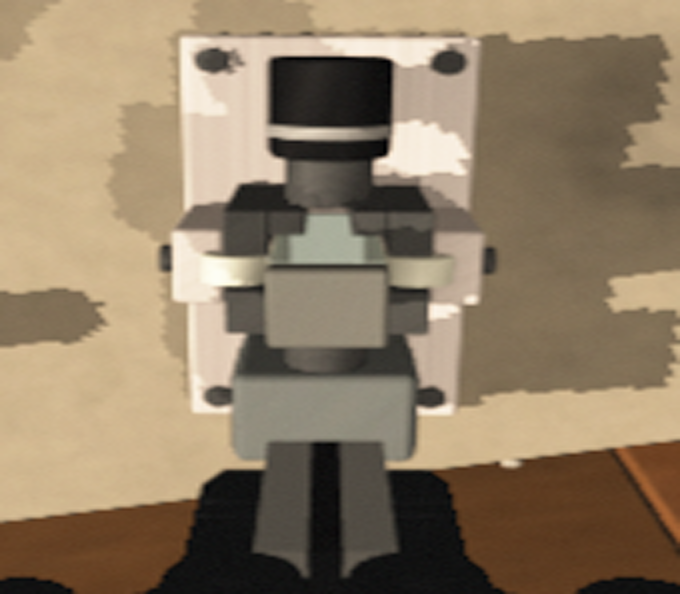

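The cell stands square and upright in the well, and the gripper is clear of it.

```bash
python3 -c "
from h import *
print(hand_in())"
```

```text
the job is handed in; nothing more can be done
None
```

The cell is standing in the well, pushed home on the seat and released, and the job is handed in. I finished at about 22 s of the 58 s allowed; no verdict was reported.

**What I did:** I gripped the cell by its ribbed sides and turned it until its clear faces looked along the light path. I centred its foot over the well with the wrist camera, then lowered it in steps of 1 to 2 mm. It slid past the shoes at about 4 to 6 N. It stalled about 38 mm below the rim, where the force rose to 10.5 N at the wrist.

**Last checks:**
- **Seating:** After letting go, I pressed on the stopper with the closed fingertips. I met it within 0.3 mm of the expected height, and it did not sink further at 8.3 N. The seat plate's travel can't be read directly, so "fully home" rests on this feel.
- **Alignment:** The final wrist picture shows the cell upright and square in the well.
- **Release:** The gripper is clear, about 10 cm above the cell.
- **Bystanders:** The arm felt no contact with any of them. The later pictures show the bottle and dish in their places. I did not check the vial, puck or beaker again at the end.

No check failed. The position estimates from different cameras disagreed by 4 to 9 mm, so I relied on the wrist camera's view of the foot against the well for the final fit.

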